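# Brace the loose pulley and tighten its knob

### The job

The black knob of the blue pulley is loose, but on the bench the pulley only spins along with it. Set the blue pulley down flat on the jig, with the two jig pegs standing up between its spokes, and only then turn its knob clockwise (seen from above) until the knob's bar lies along the yellow marks of the pulley or slightly past them. Let go and leave the pulley lying on the jig; keep it upright throughout and leave the red pulley alone.

Things in the scene. Friction and masses are not known exactly. Their poses are not given: they have to be found in the camera images.
- pulley_grip (a point): Loose BLUE pulley, 0.3 kg, flat: 140 mm across, rim up to 26 mm, 48 mm hub 32 mm high (it stands on it), 4 spokes 14 mm wide 8-20 mm up, windows 24-60 mm from axis. Black knob on top: bar 44 long, 14 thick, 37-67 mm up, to grip and carry it by. Point: on the axis half-way up the bar, 52 mm above the underside. Axes are the PULLEY's: z up, x along the yellow-marked spokes, y along the others.
- knob (a joint): Clockwise turn (from above) of the blue pulley's knob relative to the pulley, rad. The bar's long direction lies 0.8 - value rad counter-clockwise of the pulley's x; at 0.8 it is along the yellow marks. Starts at 0 to 0.25, ends at 1.6, stays where left. Takes 0.16 N m; a pulley free on the bench resists less and spins along.
- jig_seat (a point): Fixed jig: white plate 130 x 170, 8 mm thick, two dark steel pegs 14 mm thick, 24 mm tall above the plate, at 43 mm along its +y and -y. Point: centre of the plate's upper face. A pulley lowered concentric, spokes 45 degrees from the peg line, takes the pegs in opposite windows, its hub on the plate; it then plays about 25 degrees either way before spokes meet pegs.
- spare_grip (a point): RED loose pulley of the same size and shape, its knob already tight, bar along its yellow marks; leave it alone. Point: on its axis, 52 mm above its underside.
Mind the look-alikes: they are no part of the job. What is shaped like the part that bears pulley_grip but green is not meant.

How it is judged:
On the way:
1. the blue pulley sits flat on the jig between the pegs, its knob still loose (horizontal distance between pulley_grip and jig_seat below 0.02 m and z of pulley_grip in the frame of jig_seat below 0.059 m and angle between pulley_grip's own z axis and vertical below 0.12 rad and value of joint knob below 0.45 rad), for 0.2 s.
At the end, for the whole second after the job is handed in: The blue pulley lies flat (within 7 degrees) and fully down on the jig plate, its axis within 20 mm of the jig's centre, and its knob's bar lies along the yellow marks: from at most 11 degrees short of them to 25 degrees past them (horizontal distance between pulley_grip and jig_seat below 0.02 m and z of pulley_grip in the frame of jig_seat below 0.059 m and angle between pulley_grip's own z axis and vertical below 0.12 rad and value of joint knob between 0.6 and 1.25 rad); the robot touches nothing.
It fails at once if the red pulley is moved more than 20 mm (distance of spare_grip from where it was at the start of the episode above 0.02 m).
It fails at once if the blue pulley is tipped by more than 35 degrees (angle between pulley_grip's own z axis and vertical above 0.6 rad).
It also fails if it takes over 43 s, if anything falls off the work surface, if the arm or the gripper's body presses on something with over 40 N, if the wrist force passes 120 N, or if a joint passes its speed limit or range.

### The arm

A 6-joint arm with a two-finger parallel gripper is mounted at the origin on the work surface. World frame = base frame: x ahead of the robot, y to its left, z up, the work surface at z = 0. Lengths are in m, angles in rad, forces in N, time in s.
With the tool pointing down it reaches from about 0.35 to 0.975 m from the base axis. Payload 4.9 kg.
Tool frame: the origin (TCP) lies on the centre line of the jaws, within the pads' length; the fingertips stand 11 mm ahead of it and the grasp point (between the pads) lies 8 mm behind it; z points along the fingers, y is the direction in which the jaws open and shut (so a half turn about z gives the same grasp; the last joint's range is limited). The gripper opens to 85 mm and grips with 20 to 120 N. Pads are 22 mm wide; open, the fingers measure 114 mm over their backs; the gripper's body (76 mm by 85 mm) begins 54 mm behind the grasp point. The pads swing forward as they close: fully open they stand 13 mm farther back than shut.
Start: joints at [1.155, 0.053, 1.613, -0, 1.476, -0.119], TCP at [0.183, 0.598, 0.242] pointing down, gripper open.
Joint ranges: [-3.01, 3.01], [-1.01, 2.22], [0.06, 2.58], [-1.02, 4.17], [0.09, 2.62], [-3.14, 3.14]. Speed limits (rad/s): [2.57, 2.57, 3.14, 3.14, 3.14, 3.14].

### API

Orientations are given as a rotation vector (axis times angle).
In Python, from station import ctrl gives the robot as it stands.
- The arm moves only by the shell command python3 -m crank 'ROWS' [OPENING] [FORCE]. ROWS is JSON, a list of rows, each an object of numbers: "x", "y", "z": the shift along the tool's x, y, z as a fraction of full scale; "roll": the turn about the tool's z as a fraction of full scale. In form: [{"x": .., "y": .., "z": .., "roll": ..}, ...]. A call has 1 to 10 rows; each row shifts and turns the commanded pose from where the row before left it, along the tool's axes as they then stand; what a row does not reach is not made up. Full scale, the value 1, is 0.06 m for a shift and 0.12 rad for a turn. A row lasts 1/8 s, in which the tool goes at most 62.5 mm and 10.7 degrees, less where a joint would pass 70% of its speed; a pose out of reach is approached as far as the arm can. A call with a number of a shift or a turn outside -1 to 1 is refused whole. A call with a gripper value outside its range is refused whole. OPENING is the closure, from 0 (fully open) to 1 (shut), set as the call begins (- or left out, the last holds). The fingers move at their own pace and stop on an object; FORCE is the grip in N (left out, the last holds). Time passes only in rows, so rows that do not move let the fingers close. It gives the time, the measured TCP pose, the force and the opening at its end, in the units of the state.
- ctrl.get_obs(): the state, without advancing time (a new reading comes with each control period).
- ctrl.get_image(name): name is "scene" or "top" or "wrist"; returns a dict with "img" (480x640x3 uint8, red, green, blue), "K" (3x3 intrinsics, pixels), "rvec" (rotation vector, rad) and "tvec" (3), from world to camera coordinates, as OpenCV has them. Camera axes: x right, y down, z forward; pixel columns grow to the right and rows downward; lengths in m; the calibration is good to about 2 mm. A picture is of the moment at which its call begins. There is no depth.
- ctrl.finish_job(): hands the job in, once; it reports no verdict.
The state is a dict: "t": time; "q": joint angles; "dq": joint speeds; "effort": joint torques, N m; "tool_pos": TCP position; "tool_rot": TCP orientation; "contact_force": force on the tool from outside, world axes, zero at the start; "wrist_torque": the same for the moment, N m; "opening": finger opening in m.
Only numpy, scipy, OpenCV 4.12 (cv2) and the standard library are available. Lean on these libraries where they do the work, as an engineer would, in place of code of your own. Each camera call takes 0.05 s, during which the arm holds its last target.

## Working session

There is one attempt and no reset: what is moved stays moved. The work goes in short steps, Python scripts to look and compute and a shell command to move; the robot and the scene stay as the last step left them, time stands still between calls to the robot, and variables do not carry over. Pictures are saved under pics/ and viewed, and the job is handed in when it is done.

```bash
ls; mkdir -p pics; python3 - <<'E'
from station import ctrl
import cv2
print(ctrl.get_obs())
for n in ["scene","top","wrist"]:
    d=ctrl.get_image(n); cv2.imwrite(f"pics/a_{n}.png",d["img"][:,:,::-1]); print(n,d["K"].tolist(),d["rvec"],d["tvec"])
E
```

```text
pics
{'t': 0.0, 'q': array([ 1.15501365e+00,  5.33458204e-02,  1.61428857e+00, -1.68568380e-07,
        1.47598276e+00, -1.18969988e-01]), 'dq': array([ 7.29467864e-05, -6.44413673e-04,  9.77156165e-04,  5.04376115e-04,
       -1.11533827e-03, -1.04485953e-03]), 'effort': array([-2.43578106e-04, -3.93684947e+01, -3.70177639e+01, -1.01689232e-04,
        6.94522445e-03,  1.15445249e-05]), 'tool_pos': array([0.18253629, 0.59712955, 0.24107307]), 'tool_rot': array([-4.64443442e-01, -3.10652988e+00,  3.06661556e-03]), 'contact_force': array([ 0.10728854, -0.85376425,  0.11916827]), 'wrist_torque': array([0.01376159, 0.05023004, 0.01109406]), 'opening': 0.08509179246216295}
scene [[525.4777553150119, 0.0, 319.7459493443546], [0.0, 525.4777553150119, 238.60721882054577], [0.0, 0.0, 1.0]] [ 2.04371148  0.69907104 -0.39612057] [-0.35257317 -0.08704338  1.201452  ]
top [[454.48304360027333, 0.0, 316.12013128314794], [0.0, 454.48304360027333, 231.23225390827398], [0.0, 0.0, 1.0]] [ 2.127855   -2.12205263  0.11902427] [0.01339354 0.4231812  0.86090715]
wrist [[356.9124280749097, 0.0, 315.33774257567774], [0.0, 356.9124280749097, 234.59604353353137], [0.0, 0.0, 1.0]] [-2.30674252 -1.70519908 -0.27717828] [-0.62328986 -0.04074392  0.38042292]
```

View pics/a_scene.png

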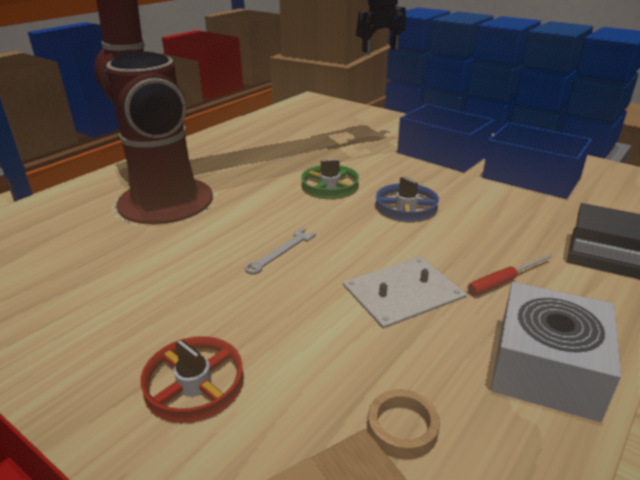

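View pics/a_top.png

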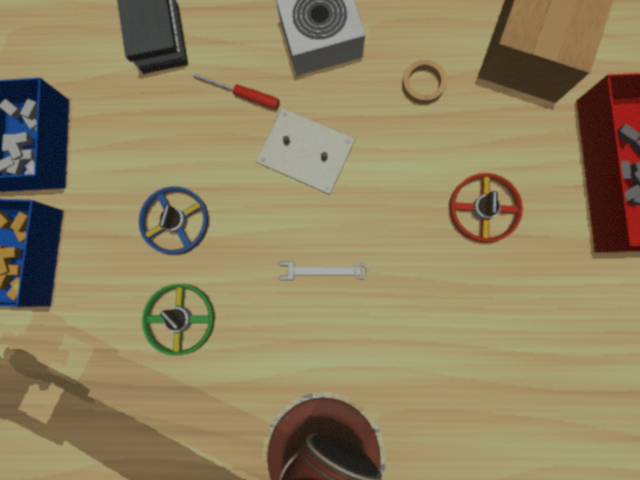

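View pics/a_wrist.png

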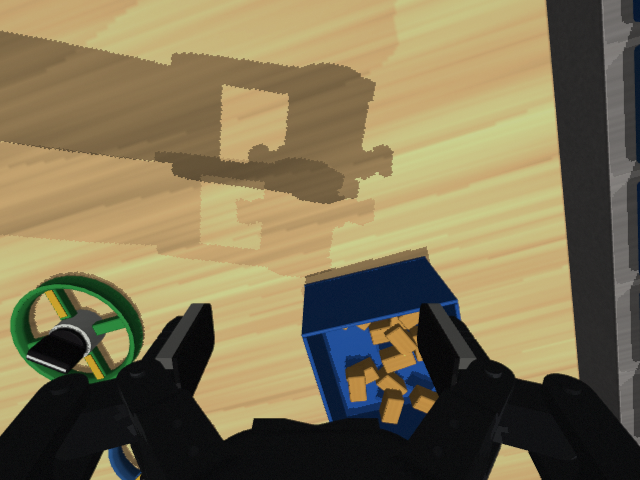

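Things that could be mistaken for the target (top view): blue pulley at (173,220), green look-alike at (178,319), red pulley at (486,207), wooden ring at (424,81). I choose the blue one at (173,220). The jig is the white plate at (306,150), with pegs at about (286,140) and (324,157).

```bash
cat > h.py <<'E'
import numpy as np, cv2
from station import ctrl
def ray(d,px,z):
    R,_=cv2.Rodrigues(np.array(d["rvec"],float)); t=np.array(d["tvec"],float).reshape(3)
    K=d["K"]; px=np.atleast_2d(px).astype(float)
    r=np.c_[px,np.ones(len(px))]@np.linalg.inv(K).T@R
    c=-R.T@t
    return c+r*((z-c[2])/r[:,2])[:,None]
def proj(d,P):
    return cv2.projectPoints(np.atleast_2d(P).astype(float),np.array(d["rvec"],float),np.array(d["tvec"],float),d["K"],None)[0].reshape(-1,2)
def hsv(d): return cv2.cvtColor(d["img"],cv2.COLOR_RGB2HSV)
def up(img,x0,y0,x1,y1,name,s):
    cv2.imwrite(name,cv2.resize(img[y0:y1,x0:x1,::-1],None,fx=s,fy=s,interpolation=cv2.INTER_CUBIC))
E
python3 - <<'E'
from h import *
d=ctrl.get_image("top"); h=hsv(d); 
up(d["img"],125,175,225,265,"pics/b_blue.png",6)
up(d["img"],250,100,360,200,"pics/b_jig.png",6)
roi=np.zeros((480,640),np.uint8); roi[175:265,125:225]=1
def mask(lo,hi): return cv2.inRange(h,np.array(lo),np.array(hi))*roi
b=mask((100,90,40),(130,255,255))
c=max(cv2.findContours(b,cv2.RETR_EXTERNAL,cv2.CHAIN_APPROX_NONE)[0],key=cv2.contourArea)
e=cv2.fitEllipse(c); print("rim",e, ray(d,e[0],0.026)); 
w=ray(d,c.reshape(-1,2),0.026)[:,:2].astype(np.float32); print(cv2.minEnclosingCircle(w))
roi[:]=0; roi[105:200,250:360]=1
v=h[:,:,2]; dk=((v<90)*roi).astype(np.uint8)
n,l,s,ce=cv2.connectedComponentsWithStats(dk)
for i in range(1,n):
    if s[i,4]>8: print(s[i],ce[i],ray(d,ce[i],0.02))
wh=((h[:,:,1]<40)&(v>120)).astype(np.uint8)*roi
c=max(cv2.findContours(wh,cv2.RETR_EXTERNAL,cv2.CHAIN_APPROX_NONE)[0],key=cv2.contourArea)
r=cv2.minAreaRect(ray(d,c.reshape(-1,2),0.008)[:,:2].astype(np.float32)); print("plate",r)
print("cam",(-cv2.Rodrigues(np.array(d["rvec"]))[0].T@d["tvec"]))
E
```

```text
rim ((172.7255096435547, 219.86422729492188), (64.92662811279297, 67.2556381225586), 60.9485969543457) [[0.4472817 0.3035824 0.026    ]]
((0.44811806082725525, 0.30387425422668457), 0.06925379484891891)
[284 137   5   8  36] [285.88888889 140.47222222] [[0.61415532 0.07843361 0.02      ]]
[322 153   5   8  32] [323.8125 156.5   ] [[5.79361034e-01 1.82920982e-04 2.00000000e-02]]
plate ((0.597776472568512, 0.0392843633890152), (0.1685461401939392, 0.12892742455005646), 65.54244232177734)
cam [ 0.28909864 -0.02027692  0.91456747]
```

View pics/b_blue.png

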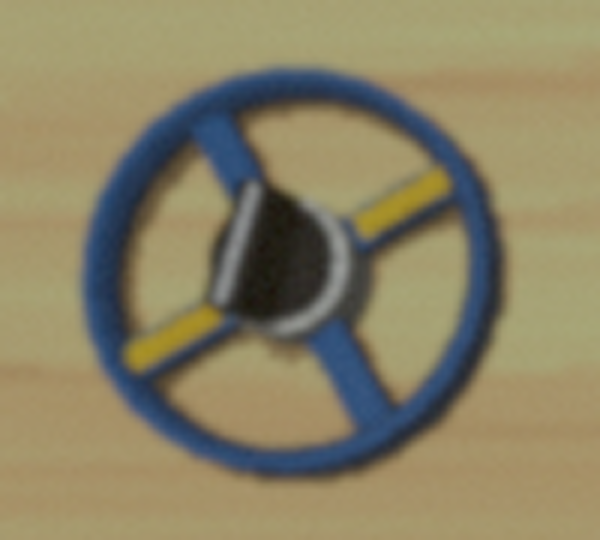

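View pics/b_jig.png

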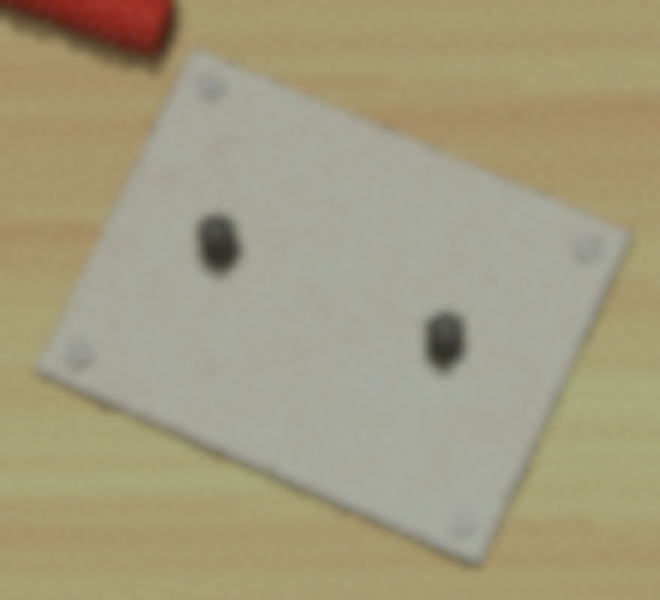

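```bash
python3 - <<'E'
from h import *
from scipy.spatial.transform import Rotation as Ro
d=ctrl.get_image("top"); h=hsv(d)
y=cv2.inRange(h,np.array((15,140,90)),np.array((35,255,255))); m=np.zeros_like(y); m[175:265,125:225]=y[175:265,125:225]
n,l,s,ce=cv2.connectedComponentsWithStats(m)
cs=[ce[i] for i in range(1,n) if s[i,4]>15]; p=ray(d,cs,0.02); print(s[1:],p)
v=p[0]-p[1]; print("yellow deg",np.degrees(np.arctan2(v[1],v[0])))
q=ray(d,[(125+255/6,175+185/6),(125+222/6,175+300/6)],0.067); v=q[0]-q[1]; print("bar",q,np.degrees(np.arctan2(v[1],v[0])),np.linalg.norm(v))
o=ctrl.get_obs(); M=Ro.from_rotvec(o["tool_rot"]).as_matrix(); print("toolx deg",np.degrees(np.arctan2(M[1,0],M[0,0])))
print(M.T@(np.array([0.447,0.3035,0.16])-o["tool_pos"])/0.06)
E
```

```text
[[185 204  15  10  54]
 [146 226  15  10  55]] [[0.47206635 0.26782343 0.02      ]
 [0.42636557 0.34438844 0.02      ]]
yellow deg -59.16750056428474
bar [[0.46747401 0.30032734 0.067     ]
 [0.43001057 0.30893781 0.067     ]] -12.943862450103898 0.038440202212447976
toolx deg 162.99219231601688
[-5.64561552 -3.39384465  1.36387478]
```

```bash
python3 -m crank '[{"x":-0.4,"y":-0.24},{"x":-0.65,"y":-0.4},{"x":-0.65,"y":-0.4},{"x":-0.65,"y":-0.4},{"x":-0.65,"y":-0.4},{"x":-0.65,"y":-0.4},{"x":-0.65,"y":-0.38,"z":0.3},{"x":-0.65,"y":-0.38,"z":0.3},{"x":-0.65,"y":-0.38,"z":0.3},{"x":0,"z":0.3}]' 0 60
python3 - <<'E'
from h import *
from scipy.spatial.transform import Rotation as Ro
o=ctrl.get_obs(); M=Ro.from_rotvec(o["tool_rot"]).as_matrix(); print("toolx deg",np.degrees(np.arctan2(M[1,0],M[0,0])))
print(M.T@(np.array([0.448,0.3045,0.16])-o["tool_pos"])/0.06)
d=ctrl.get_image("wrist"); cv2.imwrite("pics/c_wrist.png",d["img"][:,:,::-1])
E
```

```text
toolx deg 162.99219231601688
[-5.65667823 -3.37303188  1.36385157]validation failed for argument at $[0]...
```

View pics/c_wrist.png

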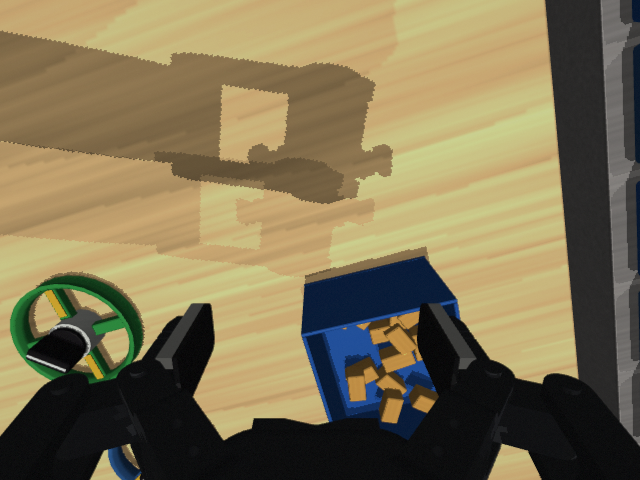

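The call was refused and nothing moved; every row needs all four keys.

```bash
python3 -m crank '[{"x":-0.4,"y":-0.24,"z":0,"roll":0},{"x":-0.65,"y":-0.4,"z":0,"roll":0},{"x":-0.65,"y":-0.4,"z":0,"roll":0},{"x":-0.65,"y":-0.4,"z":0,"roll":0},{"x":-0.65,"y":-0.4,"z":0,"roll":0},{"x":-0.65,"y":-0.4,"z":0,"roll":0},{"x":-0.65,"y":-0.38,"z":0.3,"roll":0},{"x":-0.65,"y":-0.38,"z":0.3,"roll":0},{"x":-0.65,"y":-0.38,"z":0.3,"roll":0},{"x":0,"y":0,"z":0.3,"roll":0}]' 0 60
python3 - <<'E'
from h import *
from scipy.spatial.transform import Rotation as Ro
o=ctrl.get_obs(); M=Ro.from_rotvec(o["tool_rot"]).as_matrix(); print("toolx deg",np.degrees(np.arctan2(M[1,0],M[0,0])))
print(M.T@(np.array([0.448,0.3045,0.16])-o["tool_pos"])/0.06)
d=ctrl.get_image("wrist"); cv2.imwrite("pics/c_wrist2.png",d["img"][:,:,::-1])
E
```

```text
t: 1.55
tool_pos: [0.4464, 0.3036, 0.1699]
tool_rot: [0.471, 3.105, 0.0]
contact_force: [0.1, 0.5, -0.1]
opening: 0.0855
toolx deg 162.75584369022044
[-0.02074187  0.02179522  0.16421161]
```

View pics/c_wrist2.png

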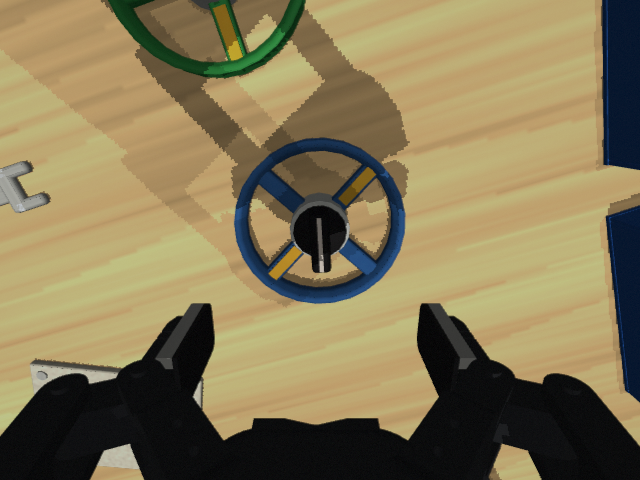

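The wrist view shows the blue pulley below the jaws. Its bar stripe runs (318,218)-(322,270), nearly parallel to the pads; the yellow spokes are at (285,263) and (358,184).

```bash
python3 - <<'E'
from h import *
from scipy.spatial.transform import Rotation as Ro
d=ctrl.get_image("wrist"); up(d["img"],260,190,380,290,"pics/c_crop.png",6)
q=ray(d,[(318.5,218),(322,270)],0.067); v=q[0]-q[1]; print("bar",q,q.mean(0),np.degrees(np.arctan2(v[1],v[0])),np.linalg.norm(v))
h=hsv(d);b=cv2.inRange(h,np.array((100,90,40)),np.array((130,255,255))); b[:120]=0;b[320:]=0;b[:,:220]=0;b[:,420:]=0
c=max(cv2.findContours(b,cv2.RETR_EXTERNAL,cv2.CHAIN_APPROX_NONE)[0],key=cv2.contourArea)
print(cv2.minEnclosingCircle(ray(d,c.reshape(-1,2),0.026)[:,:2].astype(np.float32)))
print(ray(d,[(318,233)],.037))
E
```

```text
bar [[0.42898765 0.30952177 0.067     ]
 [0.46625088 0.30068561 0.067     ]] [0.44761927 0.30510369 0.067     ] 166.65995859994138 0.03829654960186777
((0.4510922431945801, 0.30450189113616943), 0.0698745846748352)
[[0.44846064 0.30335751 0.037     ]]
```

View pics/c_crop.png

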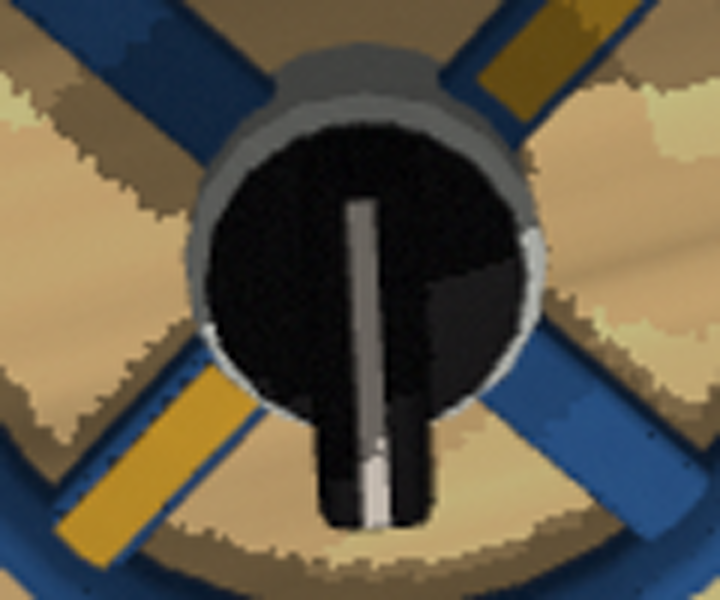

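```bash
python3 -m crank '[{"x":-0.025,"y":0.03,"z":0.3,"roll":-0.55},{"x":0,"y":0,"z":0.4,"roll":0},{"x":0,"y":0,"z":0.4,"roll":0},{"x":0,"y":0,"z":0.4,"roll":0},{"x":0,"y":0,"z":0.3,"roll":0},{"x":0,"y":0,"z":0.18,"roll":0},{"x":0,"y":0,"z":0,"roll":0}]' 0 60
python3 -m crank '[{"x":0,"y":0,"z":0,"roll":0},{"x":0,"y":0,"z":0,"roll":0},{"x":0,"y":0,"z":0,"roll":0},{"x":0,"y":0,"z":0,"roll":0},{"x":0,"y":0,"z":0,"roll":0},{"x":0,"y":0,"z":0,"roll":0},{"x":0,"y":0,"z":0,"roll":0},{"x":0,"y":0,"z":0,"roll":0}]' 1 70
python3 - <<'E'
from h import *
for n in ("top","wrist"):
    d=ctrl.get_image(n); cv2.imwrite(f"pics/d_{n}.png",d["img"][:,:,::-1])
    if n=="top": up(d["img"],125,160,245,265,"pics/d_top.png",5)
E
```

```text
t: 2.52
tool_pos: [0.4462, 0.3069, 0.051]
tool_rot: [-0.361, -3.12, 0.001]
contact_force: [0.6, -0.1, -0.1]
opening: 0.0855
t: 3.52
tool_pos: [0.447, 0.3068, 0.052]
tool_rot: [0.362, 3.12, 0.0]
contact_force: [-1.2, -2.8, 6.0]
opening: 0.0128
```

View pics/d_top.png

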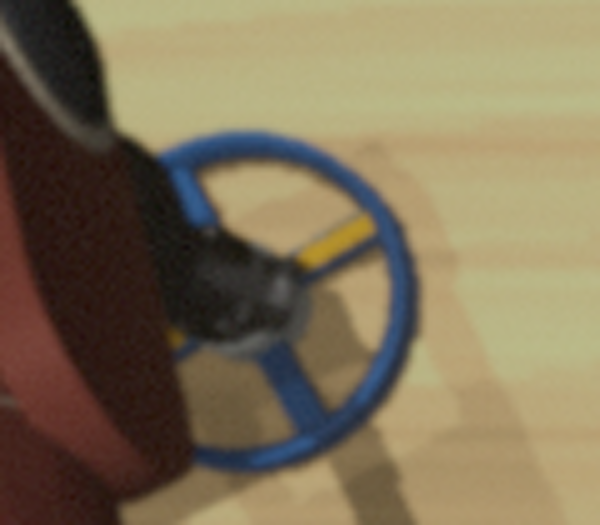

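View pics/d_wrist.png

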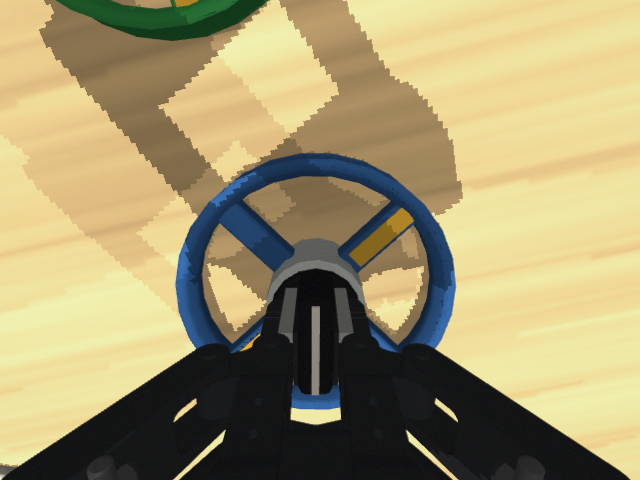

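```bash
python3 -m crank '[{"x":0,"y":0,"z":-0.15,"roll":0},{"x":0,"y":0,"z":-0.3,"roll":0},{"x":0,"y":0,"z":-0.4,"roll":0},{"x":0,"y":0,"z":-0.3,"roll":0},{"x":0,"y":0,"z":-0.15,"roll":0},{"x":0,"y":0,"z":0,"roll":0},{"x":0,"y":0,"z":0,"roll":0}]'
python3 - <<'E'
from h import *
from scipy.spatial.transform import Rotation as Ro
o=ctrl.get_obs(); M=Ro.from_rotvec(o["tool_rot"]).as_matrix()
d=ctrl.get_image("wrist"); cv2.imwrite("pics/e_wrist.png",d["img"][:,:,::-1])
zu=o["tool_pos"][2]-0.052
print(o["tool_pos"],"toolx",np.degrees(np.arctan2(M[1,0],M[0,0])))
h=hsv(d)
b=cv2.inRange(h,np.array((100,120,40)),np.array((130,255,255))); b[:120]=0
y=cv2.inRange(h,np.array((18,170,60)),np.array((30,255,255)));y[:150]=0
n,l,s,ce=cv2.connectedComponentsWithStats(y)
for i in range(1,n):
    if s[i,4]>30: print(s[i],ce[i],ray(d,ce[i],zu+.02))
q=ray(d,[(316,305),(316,395)],zu+.067); print("bar mid",q.mean(0)); 
print((M.T@(np.array([0.5973,0.0393,0.15])-o["tool_pos"]))/.06)
E
```

```text
t: 4.5
tool_pos: [0.4461, 0.3064, 0.1285]
tool_rot: [-0.362, -3.119, 0.002]
contact_force: [-0.9, 0.7, -3.2]
opening: 0.0123
[0.44610098 0.30642587 0.12849191] toolx 166.77563352183253
[ 349  208   65   58 1251] [381.28776978 236.27418066] [[0.42820216 0.34251727 0.09649191]]
[241 333  20  19  80] [250.0625 343.375 ] [[0.47217739 0.26298637 0.09649191]]
bar mid [0.45172141 0.30429252 0.14349191]
[-3.47112924 -3.75797544 -0.35899003]
```

View pics/e_wrist.png

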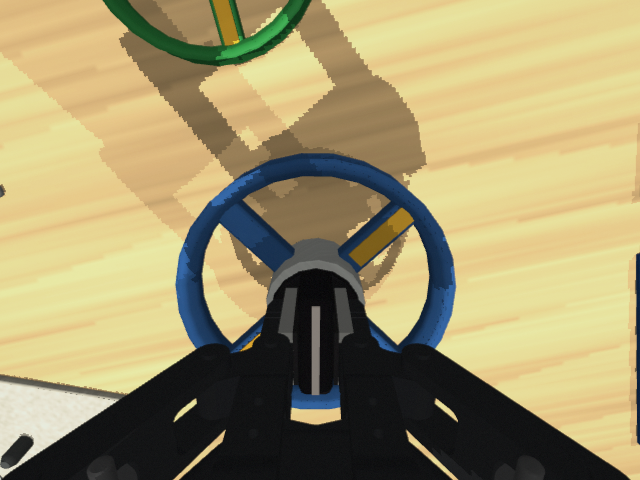

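```bash
python3 -m crank '[{"x":-0.2,"y":-0.22,"z":0,"roll":0},{"x":-0.4,"y":-0.44,"z":0,"roll":0},{"x":-0.5,"y":-0.55,"z":0,"roll":0},{"x":-0.5,"y":-0.55,"z":0,"roll":0},{"x":-0.5,"y":-0.55,"z":0,"roll":0},{"x":-0.5,"y":-0.55,"z":0,"roll":0},{"x":-0.4,"y":-0.44,"z":0,"roll":0},{"x":-0.25,"y":-0.27,"z":0,"roll":0},{"x":-0.15,"y":-0.17,"z":0,"roll":0},{"x":0,"y":0,"z":0,"roll":0.4}]'
python3 -m crank '[{"x":0,"y":0,"z":0,"roll":0.6},{"x":0,"y":0,"z":0,"roll":0.7},{"x":0,"y":0,"z":0,"roll":0.7},{"x":0,"y":0,"z":0,"roll":0.4},{"x":0,"y":0,"z":0,"roll":0.2},{"x":0,"y":0,"z":0,"roll":0},{"x":0,"y":0,"z":0,"roll":0}]'
python3 - <<'E'
from h import *
from scipy.spatial.transform import Rotation as Ro
o=ctrl.get_obs(); M=Ro.from_rotvec(o["tool_rot"]).as_matrix()
print(o["tool_pos"],"toolx",np.degrees(np.arctan2(M[1,0],M[0,0])))
for n in ("scene","wrist","top"):
    d=ctrl.get_image(n); cv2.imwrite(f"pics/f_{n}.png",d["img"][:,:,::-1])
    if n=="scene": up(d["img"],310,160,510,340,"pics/f_scene.png",4)
    if n=="top": up(d["img"],240,60,400,220,"pics/f_top.png",3)
E
```

```text
t: 5.8
tool_pos: [0.5942, 0.0411, 0.1293]
tool_rot: [-0.439, -3.11, -0.0]
contact_force: [0.2, -0.6, -3.1]
opening: 0.0128
t: 6.68
tool_pos: [0.5939, 0.0418, 0.1294]
tool_rot: [-0.914, -3.006, -0.0]
contact_force: [0.1, 0.4, -2.7]
opening: 0.0126
[0.59390706 0.04179228 0.12944643] toolx 146.18780309236067
```

View pics/f_scene.png

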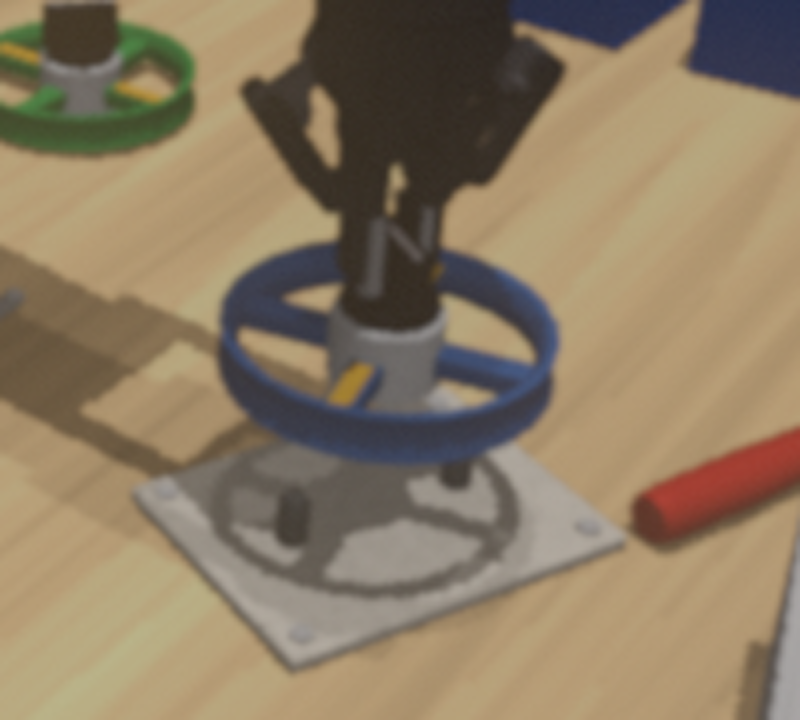

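View pics/f_wrist.png

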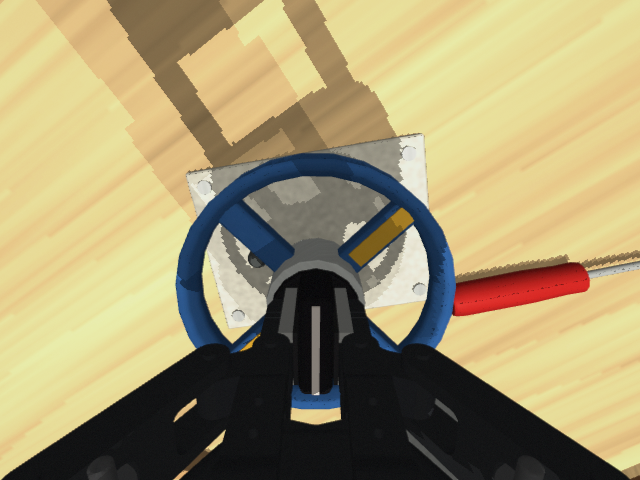

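View pics/f_top.png

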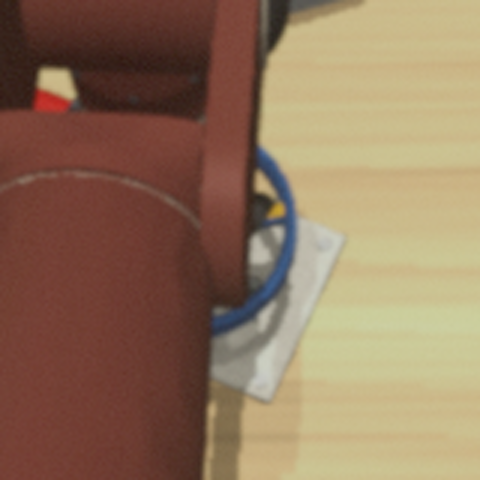

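```bash
python3 -m crank '[{"x":0,"y":0,"z":0.2,"roll":0},{"x":0,"y":0,"z":0.2,"roll":0},{"x":0,"y":0,"z":0.2,"roll":0},{"x":0,"y":0,"z":0.15,"roll":0},{"x":0,"y":0,"z":0.1,"roll":0},{"x":0,"y":0,"z":0,"roll":0},{"x":0,"y":0,"z":0,"roll":0}]'
python3 - <<'E'
from h import *
d=ctrl.get_image("scene"); up(d["img"],310,160,510,340,"pics/g_scene.png",4)
E
```

```text
t: 7.7
tool_pos: [0.5944, 0.0416, 0.079]
tool_rot: [0.914, 3.005, 0.0]
contact_force: [-0.3, 0.2, -2.1]
opening: 0.0129
```

View pics/g_scene.png

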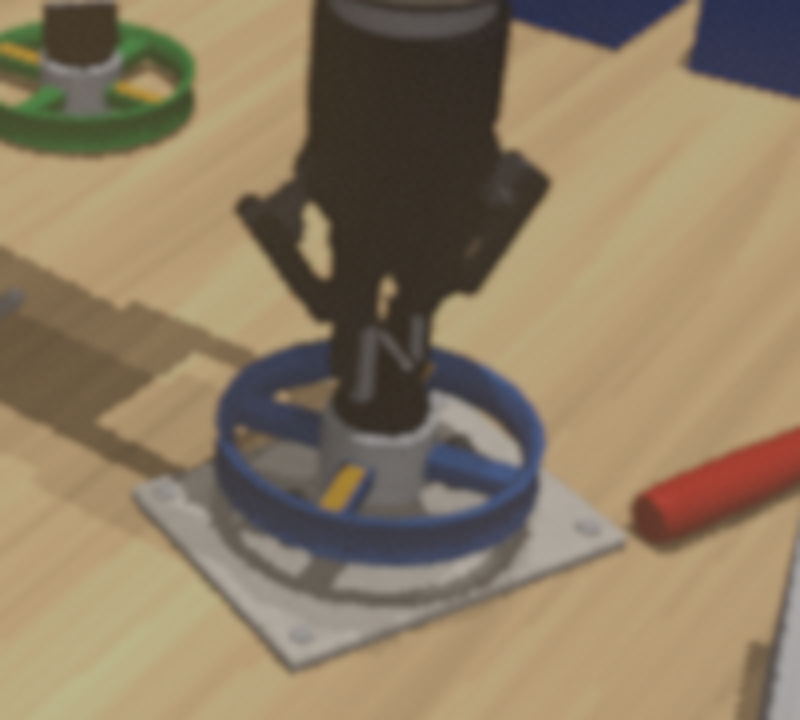

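Underside is at about z 0.027, below the peg tips, with no contact force, so the pegs are inside the windows. Lowering the rest.

```bash
python3 -m crank '[{"x":0,"y":0,"z":0.12,"roll":0},{"x":0,"y":0,"z":0.1,"roll":0},{"x":0,"y":0,"z":0.06,"roll":0},{"x":0,"y":0,"z":0.03,"roll":0},{"x":0,"y":0,"z":0,"roll":0},{"x":0,"y":0,"z":0,"roll":0}]'
python3 - <<'E'
from h import *
d=ctrl.get_image("scene"); up(d["img"],310,160,510,340,"pics/h_scene.png",4)
print(ctrl.get_obs()["contact_force"],ctrl.get_obs()["wrist_torque"],ctrl.get_obs()["q"][5])
E
```

```text
t: 8.5
tool_pos: [0.5943, 0.0416, 0.0601]
tool_rot: [0.914, 3.005, 0.0]
contact_force: [-0.7, -0.0, -1.7]
opening: 0.0128
[ 0.13713153 -0.48922571 -1.14633422] [ 0.0237318   0.04650969 -0.03134867] -1.0349967835271063
```

View pics/h_scene.png

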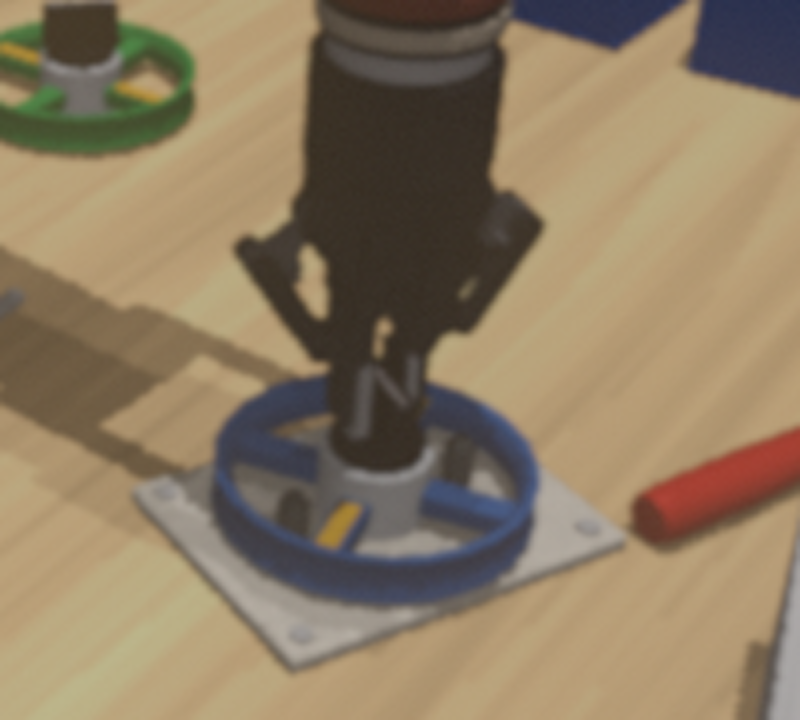

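```bash
python3 -m crank '[{"x":0,"y":0,"z":0.03,"roll":0},{"x":0,"y":0,"z":0,"roll":0},{"x":0,"y":0,"z":0,"roll":0}]'
python3 - <<'E'
from h import *
from scipy.spatial.transform import Rotation as Ro
o=ctrl.get_obs(); print(o["contact_force"],o["wrist_torque"])
d=ctrl.get_image("wrist"); cv2.imwrite("pics/i_wrist.png",d["img"][:,:,::-1])
E
```

```text
t: 8.93
tool_pos: [0.5944, 0.0416, 0.06]
tool_rot: [0.914, 3.005, -0.0]
contact_force: [-4.9, 0.4, 7.5]
opening: 0.0129
[-4.9193315   0.43051812  7.45452872] [ 0.02301026  0.91095853 -0.03290603]
```

View pics/i_wrist.png

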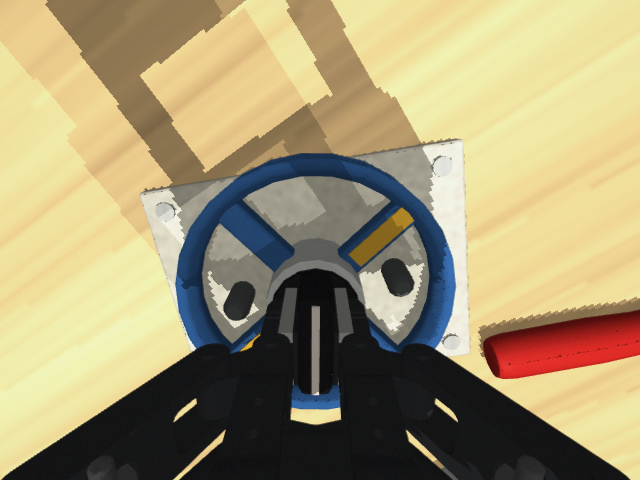

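Seated: 7.5 N upward contact at TCP z 0.060. Both pegs stand in opposite windows, at (238,300) and (398,278). Now turning clockwise.

```bash
python3 -m crank '[{"x":0,"y":0.004,"z":0,"roll":0.5},{"x":0,"y":0.006,"z":0,"roll":0.8},{"x":0,"y":0.006,"z":0,"roll":0.8},{"x":0,"y":0.006,"z":0,"roll":0.8},{"x":0,"y":0.006,"z":0,"roll":0.8},{"x":0,"y":0.006,"z":0,"roll":0.8},{"x":0,"y":0.006,"z":0,"roll":0.8},{"x":0,"y":0.006,"z":0,"roll":0.8},{"x":0,"y":0.004,"z":0,"roll":0.5},{"x":0,"y":0,"z":0,"roll":0}]' - 90
python3 - <<'E'
from h import *
from scipy.spatial.transform import Rotation as Ro
o=ctrl.get_obs(); M=Ro.from_rotvec(o["tool_rot"]).as_matrix(); print(o["contact_force"],o["wrist_torque"],np.degrees(np.arctan2(M[1,0],M[0,0])),o["q"][5])
d=ctrl.get_image("wrist"); cv2.imwrite("pics/j_wrist.png",d["img"][:,:,::-1])
E
```

```text
t: 10.22
tool_pos: [0.5979, 0.0438, 0.0601]
tool_rot: [2.002, 2.419, 0.004]
contact_force: [-1.1, 1.8, 6.2]
opening: 0.0124
[-1.11367133  1.77182279  6.16225751] [ 0.26750726  0.26721803 -0.20222748] 100.7770716580844 -0.2399806168873791
```

View pics/j_wrist.png

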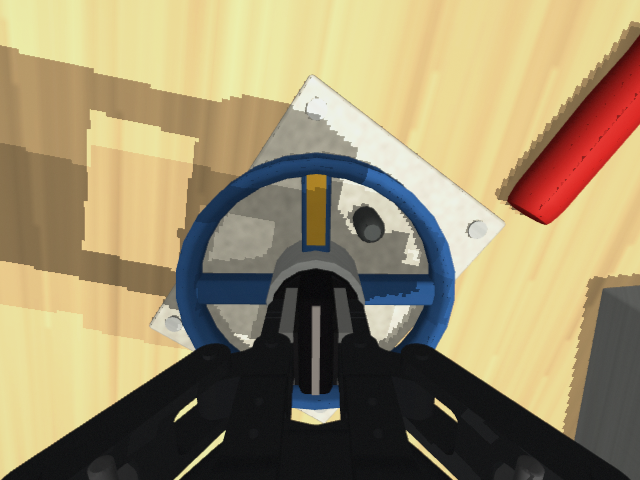

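The yellow spoke at (317,210) is now in line with the bar stripe at x≈316, so the knob is at about 0.8. I'll turn slightly past for margin.

```bash
python3 -m crank '[{"x":0,"y":0.004,"z":0,"roll":0.5},{"x":0,"y":0.004,"z":0,"roll":0.5},{"x":0,"y":0,"z":0,"roll":0},{"x":0,"y":0,"z":0,"roll":0}]'
python3 - <<'E'
from h import *
d=ctrl.get_image("wrist"); cv2.imwrite("pics/k_wrist.png",d["img"][:,:,::-1])
E
```

```text
t: 10.78
tool_pos: [0.5985, 0.0438, 0.0601]
tool_rot: [2.143, 2.294, 0.005]
contact_force: [-0.6, 1.7, 4.6]
opening: 0.013
```

View pics/k_wrist.png

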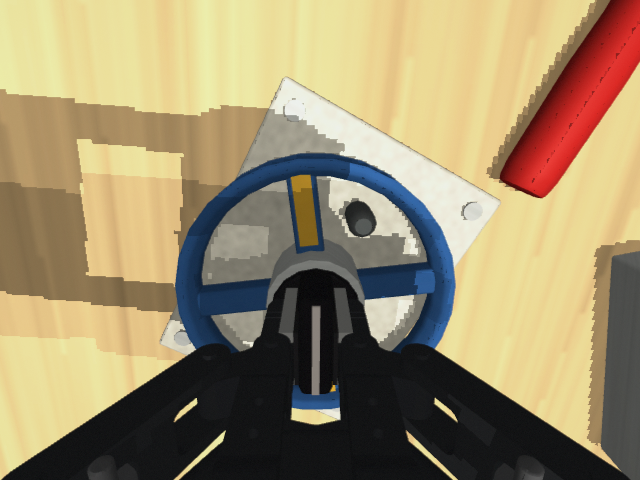

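```bash
python3 -m crank '[{"x":0,"y":0,"z":0,"roll":0},{"x":0,"y":0,"z":0,"roll":0},{"x":0,"y":0,"z":0,"roll":0},{"x":0,"y":0,"z":0,"roll":0},{"x":0,"y":0,"z":0,"roll":0},{"x":0,"y":0,"z":0,"roll":0}]' 0
python3 -m crank '[{"x":0,"y":0,"z":-0.1,"roll":0},{"x":0,"y":0,"z":-0.3,"roll":0},{"x":0,"y":0,"z":-0.5,"roll":0},{"x":0,"y":0,"z":-0.6,"roll":0},{"x":0,"y":0,"z":-0.4,"roll":0},{"x":0,"y":0,"z":0,"roll":0},{"x":0,"y":0,"z":0,"roll":0}]'
python3 - <<'E'
from h import *
d=ctrl.get_image("wrist"); cv2.imwrite("pics/l_wrist.png",d["img"][:,:,::-1])
h=hsv(d)
b=cv2.inRange(h,np.array((100,120,40)),np.array((130,255,255))); b[:100]=0
c=max(cv2.findContours(b,cv2.RETR_EXTERNAL,cv2.CHAIN_APPROX_NONE)[0],key=cv2.contourArea)
print(cv2.boundingRect(c),cv2.minEnclosingCircle(ray(d,c.reshape(-1,2),0.034)[:,:2].astype(np.float32)))
y=cv2.inRange(h,np.array((18,170,60)),np.array((30,255,255)))
n,l,s,ce=cv2.connectedComponentsWithStats(y)
for i in range(1,n):
    if s[i,4]>60: print(s[i],ce[i],ray(d,ce[i],.028))
d=ctrl.get_image("scene"); up(d["img"],310,160,510,340,"pics/l_scene.png",4)
E
```

```text
t: 11.58
tool_pos: [0.5968, 0.0434, 0.0581]
tool_rot: [2.145, 2.296, -0.0]
contact_force: [0.5, 0.2, 0.0]
opening: 0.0853
t: 12.45
tool_pos: [0.5964, 0.0434, 0.1716]
tool_rot: [-2.144, -2.295, 0.001]
contact_force: [-0.3, 0.3, -0.8]
opening: 0.0857
(232, 139, 174, 168) ((0.5986238121986389, 0.038570404052734375), 0.06955119222402573)
[304 151  16  45 482] [311.39211618 173.18879668] [[0.59055223 0.08157917 0.028     ]]
[319 273  12  24 203] [324.74384236 285.72413793] [[ 0.60804303 -0.01342531  0.028     ]]
```

View pics/l_wrist.png

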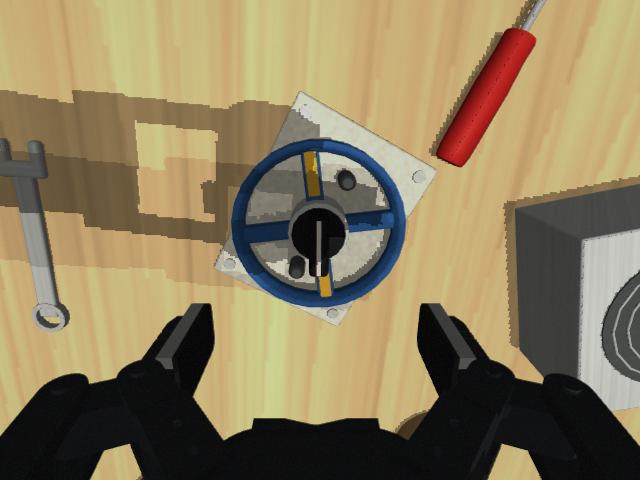

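View pics/l_scene.png

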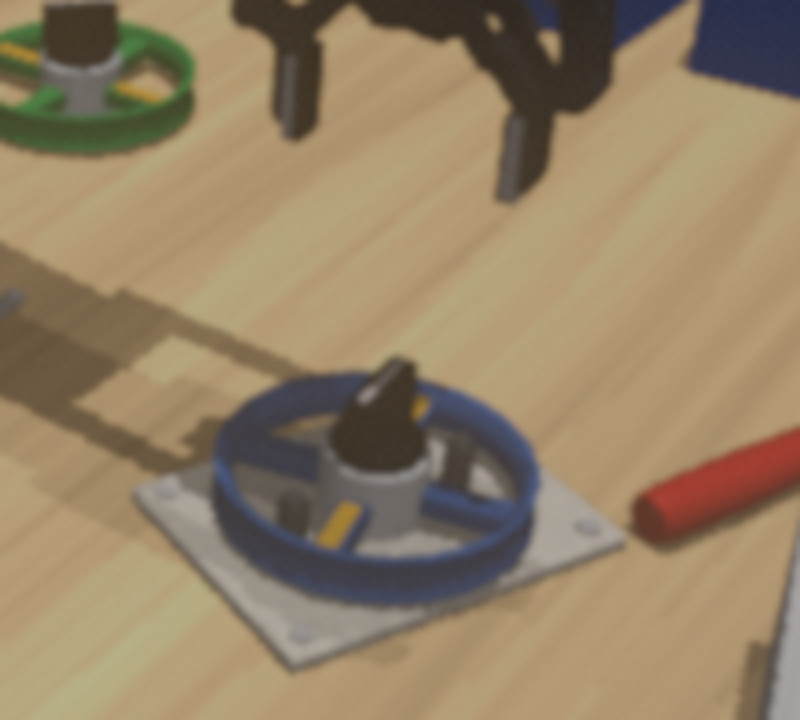

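Pulley flat on the jig, axis about 1.5 mm from the jig's centre; yellow line at 100.4°, bar at about 94°, so about 6° past. Handing in.

```bash
python3 -c "
from station import ctrl
print(ctrl.finish_job())"
```

```text
the job is handed in; nothing more can be done
None
```

I set the blue pulley flat on the jig with the pegs in opposite windows, then turned its knob clockwise to about 6° past the yellow marks. I let go, lifted clear and handed the job in at about 12.5 s. No verdict was reported.

**Last checks:**
- The wrist view puts the pulley axis about 1.5 mm from the jig's centre. It lies level and fully down, with both pegs visible in the windows.
- The yellow line is at 100.4° and the bar at about 94°, so the knob is at roughly 0.9 rad (allowed 0.6–1.25). The bar angle comes from the jaw direction, with the stripe in the image in line with it.
- The gripper is open about 11 cm above and touches nothing. The arm never went near the red pulley.

**What differed:**
- The first move call was refused because rows lacked keys; nothing moved.
- I expected the pulley to spin along about 12° until its spokes met the pegs. It stayed almost still under the light downward press, and the knob turned straight away.

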